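Reset the tripped soldering-bench cutout

ROBOT

A 7-joint arm with a two-finger parallel gripper is mounted at the origin on the work surface. World frame = base frame: x ahead of the robot, y to its left, z up, the work surface at z = 0. Lengths are in m, angles in rad, forces in N, time in s.
With the tool pointing down it reaches from about 0.425 to 0.875 m from the base axis. Payload 8.4 kg.
Tool frame: the origin (TCP) lies at the centre of the arm's flange, where the gripper is bolted on; the fingertips stand 182 mm ahead of it and the grasp point (between the pads) lies 164 mm ahead of it; z points along the fingers, y is the direction in which the jaws open and shut (so a half turn about z gives the same grasp; the last joint's range is limited). The gripper opens to 87 mm and grips with 3 to 60 N. Pads are 19 mm wide; open, the fingers measure 117 mm over their backs; the gripper's body (75 mm by 190 mm) begins 51 mm behind the grasp point.
Start: joints at [-1.208, 0.333, 0.04, 1.465, -0.013, 1.343, -0.059], TCP at [0.29, 0.582, 0.405] pointing down, gripper open.
Joint ranges: [-2.58, 2.58], [-0.38, 2.09], [-1.3, 1.39], [0.25, 2.4], [-1.5, 4.64], [0.08, 2.09], [-2.65, 2.65]. Speed limits (rad/s): [2.22, 2.22, 2.79, 2.79, 3.14, 3.14, 3.14].

INTERFACE

Orientations are given as [roll, pitch, yaw] about the fixed x, y, z axes, in that order (R = Rz(yaw) Ry(pitch) Rx(roll)).
In Python, from workcell import observe, get_image, finish_job, masks_of gives the robot as it stands.
- The arm moves only by the tool play_rows, never from a script. Its argument "plan" is a list of rows, each a list of 4 numbers: the shift along the tool's x, y, z in mm, then the turn about the tool's z in degrees. In form: [[tx, ty, tz, twist], ...]. A call has exactly 5 rows; each row is the pose to reach, as a shift and turn from the pose measured when the call began, along the tool's axes at that moment; what a row does not reach only later rows make up. A row lasts 1/8 s, in which the tool goes at most 62.5 mm and 10.7 degrees, less where a joint would pass 70% of its speed; a pose out of reach is approached as far as the arm can. A call with a gripper value outside its range is refused whole. "fingers" is the finger opening in mm, from 0 to 87, set as the call begins (left out, the last holds). The fingers move at their own pace and stop on an object; "force" is the grip in N (left out, the last holds). Time passes only in rows, so rows that repeat a pose let the fingers close, or fill a call up. It gives the time, the measured TCP pose, the force and the opening at its end, in the units of the state.
- observe(): the state, without advancing time (a new reading comes with each control period).
- get_image(name): name is "scene" or "top" or "wrist"; returns a dict with "pixels" (420x560x3 uint8, red, green, blue), "fov_y" (degrees; the focal length in pixels is half the picture's height over the tangent of half this angle, whatever the lens; pixels are square), "cx", "cy" (the principal point, pixels), "world_to_cam" (4x4, takes a point from world to camera coordinates). Camera axes: x right, y up, looking along -z (the intrinsics and any distortion apply to the point x, -y, -z); pixel columns grow to the right and rows downward; lengths in m; the calibration is good to about 2 mm. A picture is of the moment at which its call begins. There is no depth.
- finish_job(): hands the job in, once; it reports no verdict.
Trained networks look in the newest picture that a camera, given by its name, has taken for a name from the list of things; names that differ only in an ending like _2 or _b are one class to them, and where a whole thing is asked for, a point or a joint stands for the part that bears it (a point fixed in the world has none). Each returns a list of dicts, best first, with "conf" (0 to 1); they miss things now and then, are a little off and sometimes report something else, mostly with a low value. They report only what shows in the picture. A call takes as long as a camera call. They do not tell look-alikes from the thing itself.
- masks_of(camera, label): "mask" (420x560 bool, what is visible of it) and "bbox" ([left, top, right, bottom] in pixels, round what is visible of it).
The state is a dict: "t": time; "joint_positions": joint angles; "dq": joint speeds; "tau": joint torques, N m; "eef_pos": TCP position; "ee_rot": TCP orientation; "ft_force": force on the tool from outside, world axes, zero at the start; "moment": the same for the moment, N m; "finger_gap": opening from 0.0 (shut) to 1.0 (fully open).
Only numpy, scipy, OpenCV 4.12 (cv2) and the standard library are available. Lean on these libraries where they do the work, as an engineer would, in place of code of your own. Each camera call takes 0.05 s, during which the arm holds its last target. There are 200 camera calls.

TASK

One of the two lever cutouts feeding the soldering bench has tripped: its lever stands about upright and its window shows red. Reset it: first push its lever fully off (towards its blue mark), through the stiff last part until it stops dead and the window turns green, then throw it fully on (towards its white mark) and let go. Work it by feel, never pushing on the levers or boxes with more than 22 N, and leave the other cutout's lever on and the loose things on the bench where they are.

Things in the scene. Friction and masses are not known exactly. Their poses are not given: they have to be found in the camera images.
- cutout: Tripped cutout: grey box 150 (x) x 130 (y) x 60 (z) mm fixed to the bench, turned up to 0.4 rad. Origin: centre of its underside; z up; x runs from the OFF end (blue mark on top) to the ON end (white mark). The lever's pivot line lies along y, 45 mm above the origin; the lever comes up through a slot along the middle of the top. Flag window: on top, 38 mm to +y of the slot.
- lever (a joint): Its lever's angle, rad: 0 upright, negative to OFF (-x of the box), positive to ON. Starts within 0.12 of 0; stays where left. Swings at about 2 N; near OFF come 0.12 rad of stiff travel (5 to 11 N, by where it is pushed), then a dead stop, which resets it. That stop differs from unit to unit, -0.28 to -0.64, and must be felt. ON: dead stop at 0.60; unless reset, a pin blocks it at 0.15 to 0.5.
- lever_grip (a point): Centre of the orange cross bar (16 mm diameter, 44 mm long along y) on top of the tripped cutout's lever, 95 mm from the pivot, so 140 mm above the bench when upright. Below the bar the lever is a steel blade 8 mm thick (x) and 16 mm wide (y).
- flag (a joint): Travel of the window flag of the tripped cutout, m: 0 = red, tripped; 0.012 = green, reset. The lever drives it through the last, stiff 0.12 rad of its OFF travel; it then stays green.
- neighbour: The other cutout, the same box (150 x 130 x 60 mm, fixed, turned by up to 0.4 rad), green in its window. Origin and axes as for the tripped one. To be left alone.
- other_lever (a joint): Angle of the other cutout's lever, the same in shape and sign; stands at ON, 0.60 rad.
- spool: Loose blue solder spool standing on its flange, 60 mm diameter, 42 mm high; origin at the centre of its underside.
- tin: Loose small brass-coloured tin with a white lid, 52 mm diameter, 35 mm high; origin at the centre of its underside.
- driver: Loose yellow-handled screwdriver lying on the bench along its x axis; origin at the middle of its underside.
Things that resemble listed ones, but are neither listed nor needed, are in the scene too. Leave any brown or purple look-alike of the cutout alone.

How it is judged:
On the way, in this order (a step that is already met when the one before it is completed fails the run):
1. the tripped lever is pushed fully off, so that its window turns green (value of joint flag above 0.0105 m), for 0.1 s.
2. the lever is then thrown fully on (value of joint lever above 0.53 rad), for 0.2 s.
At the end, for the whole second after the job is handed in: The tripped cutout's lever rests fully on (beyond 0.53 rad of 0.60) with its flag green (beyond 10.5 mm of 12), the other lever is still on (beyond 0.50 rad), and the spool, tin and screwdriver are within 30 mm of where they were (value of joint lever above 0.53 rad and value of joint flag above 0.0105 m and velocity of joint lever between -0.05 and 0.05 rad/s and value of joint other_lever above 0.5 rad and distance of each of spool, tin, driver from where it was at the start of the episode below 0.03 m); the robot touches nothing.
It fails at once if a cutout, its lever or its box, is pushed with more than 22 N (contact force between any of the arm, the fingers and cutout above 22 N or contact force between any of the arm, the fingers and neighbour above 22 N).
It fails at once if the other cutout's lever is moved off its ON position (value of joint other_lever below 0.5 rad).
It fails at once if the spool, the tin or the screwdriver is displaced by more than 30 mm (not (distance of each of spool, tin, driver from where it was at the start of the episode below 0.03 m)).
It also fails if it takes over 58 s, if anything falls off the work surface, if the arm or the gripper's body presses on something with over 40 N, if the wrist force passes 120 N, or if a joint passes its speed limit or range.

## Working session

There is one attempt and no reset: what is moved stays moved. The work goes in short steps, Python scripts to look and compute and a tool call to move; the robot and the scene stay as the last step left them, time stands still between calls to the robot, and variables do not carry over. Pictures are saved under pics/ and viewed, about 8 in all and at most 12, crops included, and the job is handed in when it is done.

Besides the shell and the picture viewer there is one more tool, called by a JSON object that holds its "fn" and its "kwargs". play_rows: Moves the arm, as the interface text tells. Its arguments: {"type":"object","properties":{"plan":{"type":"array"},"fingers":{"type":"number"},"force":{"type":"number"}},"required":["plan"]}

```bash
mkdir -p pics; ls
python3 - <<'E'
from workcell import observe,get_image,masks_of
import cv2,numpy as np
print(observe())
for n in ("scene","top"):
    i=get_image(n); cv2.imwrite(f"pics/{n}0.png",i["pixels"][:,:,::-1]); print(n,i["fov_y"],i["cx"],i["cy"],i["world_to_cam"].tolist() if hasattr(i["world_to_cam"],'tolist') else i["world_to_cam"],[k for k in i])
    for l in ("cutout","lever_grip","neighbour","spool","tin","driver","flag"):
        print(l,[(round(d["conf"],2),[int(v) for v in d["bbox"]]) for d in masks_of(n,l)])
E
```

```text
pics
{'t': 0.0, 'joint_positions': array([-1.20820206,  0.3339354 ,  0.03985425,  1.4662632 , -0.01340404,
        1.34330443, -0.05849834]), 'dq': array([ 0.0022637 , -0.00191046,  0.002424  ,  0.00068222,  0.00060252,
        0.0012882 , -0.00026684]), 'tau': array([-3.90256528e-04, -6.56343985e+01,  1.33541040e+00, -4.03807569e+01,
       -5.95557969e-02,  4.45282843e-02,  1.54318286e-04]), 'eef_pos': array([0.28953252, 0.58176391, 0.40384688]), 'ee_rot': array([-3.13995125e+00,  1.02148646e-04,  2.67980058e+00]), 'ft_force': array([-0.41897725, -0.26928075, -0.18867688]), 'moment': array([ 0.02493783, -0.03329986,  0.02203543]), 'finger_gap': 1.0001400766359902}
scene 47.18996028746341 283.71327132138646 213.328616205716 [[0.7715131334108122, 0.6362108348032657, 0.0018051741084959693, -0.40183046281452445], [-0.5054745472772103, 0.6112453435107987, 0.6089947553889645, 0.27754025866554527], [0.38634565744877936, -0.47075992152613955, 0.7931721939498216, -1.4146215624120762], [0.0, 0.0, 0.0, 1.0]] ['pixels', 'fov_y', 'cx', 'cy', 'world_to_cam']
cutout [(0.93, [122, 190, 205, 261]),
[... 544 characters left out ...]
61277203537], [0.9697401195507219, 0.040826572979399595, 0.2407016648727411, -0.6158348705882126], [-0.2401745220923186, -0.017432554056608755, 0.970573183740819, -1.1340814830904984], [0.0, 0.0, 0.0, 1.0]] ['pixels', 'fov_y', 'cx', 'cy', 'world_to_cam']
cutout [(0.81, [286, 198, 346, 263]), (0.76, [131, 266, 195, 329]), (0.61, [298, 278, 365, 350]), (0.56, [272, 119, 333, 179])]
lever_grip [(0.42, [297, 129, 312, 148])]
neighbour [(0.61, [167, 186, 218, 246])]
spool [(0.9, [232, 267, 251, 289])]
tin [(0.57, [234, 267, 255, 289]), (0.52, [236, 167, 250, 186])]
driver [(0.81, [372, 217, 404, 284]), (0.21, [234, 264, 255, 286])]
flag [(0.48, [314, 312, 323, 323]), (0.46, [286, 146, 296, 153])]
```

Run:
```python
import cv2
for n,(a,b,c,d) in (("scene",(110,80,400,350)),("top",(120,100,420,360))):
    i=cv2.imread(f"pics/{n}0.png")[b:d,a:c]; cv2.imwrite(f"pics/{n}0c.png",cv2.resize(i,None,fx=2.2,fy=2.2,interpolation=cv2.INTER_CUBIC))
```

```text
(no output)
```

View pics/scene0c.png

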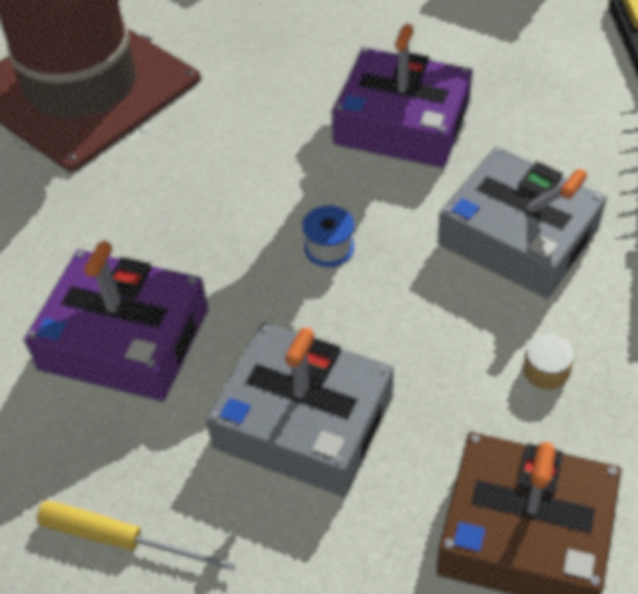

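View pics/top0c.png

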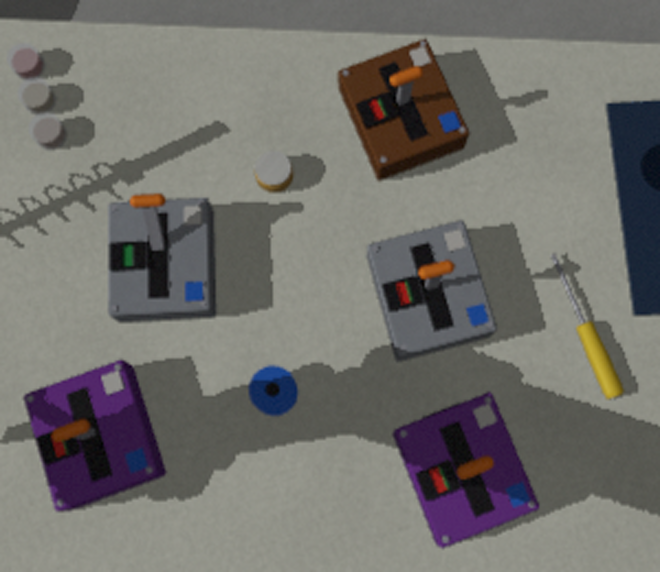

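The tripped cutout is the grey box with the red window, at scene crop (300,400) and top crop (432,285). The green neighbour is at top crop (160,258). Next I'll measure the box and the bar.

```bash
cat > h.py <<'E'
import numpy as np,cv2
from scipy.optimize import least_squares
def proj(i,P):
    P=np.atleast_2d(P);W=np.array(i["world_to_cam"]);c=P@W[:3,:3].T+W[:3,3]
    f=210/np.tan(np.radians(i["fov_y"])/2)
    return np.c_[i["cx"]+f*c[:,0]/-c[:,2], i["cy"]+f*c[:,1]/c[:,2]]
def toplane(i,uv,z):
    return np.array([least_squares(lambda p:(proj(i,[p[0],p[1],z])-u).ravel(),[.6,0]).x for u in np.atleast_2d(uv)])
E
python3 - <<'E'
from h import *
from workcell import get_image
S=get_image("scene");T=get_image("top")
cs=np.array([[208,415],[262,325],[393,372],[345,478]])/2.2+[110,80]
ct=np.array([[369,244],[462,222],[494,322],[397,352]])/2.2+[120,100]
print("corners",toplane(S,cs,.06).round(3).tolist(),toplane(T,ct,.06).round(3).tolist())
def col(i,box,name):
    h=cv2.cvtColor(i["pixels"],cv2.COLOR_RGB2HSV).astype(int);H,s,v=h[...,0],h[...,1],h[...,2]
    m={"blue":(H>100)&(H<125)&(s>120),"white":(s<40)&(v>185),"orange":(H>5)&(H<18)&(s>150)}[name]
    z=np.zeros_like(m);l,t,r,b=box;z[t:b,l:r]=m[t:b,l:r];y,x=np.nonzero(z);
    p=np.c_[x,y].astype(float);
    mu=p.mean(0);_,_,V=np.linalg.svd(p-mu);q=(p-mu)@V[0]
    return len(p),mu+.5*0,V[0],q.min(),q.max()
for n in ("blue","white"):
    for i,b,o in ((S,(201,228,293,306),'s'),(T,(286,198,346,263),'t')):
        r=col(i,{"s":{"blue":(205,255,228,275),"white":(250,270,270,292)},"t":{"blue":(328,235,345,252),"white":(318,200,335,217)}}[o][n],n);print(n,o,r[0],r[1],toplane(i,r[1],.06).round(4))
u=[col(S,(236,225,256,250),"orange"),col(T,(308,215,330,230),"orange")]
print(u)
f=lambda p:np.r_[(proj(S,p)-u[0][1]).ravel(),(proj(T,p)-u[1][1]).ravel()]
r=least_squares(f,[.6,0,.14]);print("bar",r.x.round(4),r.fun.round(2))
# other: neighbour bar, spool etc. heights
for n,uv,z in (("spool",(274,390),.042),("tin",(273,170),.035),("nbr",(160,258),.06),("nbrbar",(147,201),.123),("brown",(405,112),.06),("purpleR",(465,470),.06),("purplebar",(475,468),.14),("drv",(590,330),.015)):
    print(n,toplane(T,np.array(uv)/2.2+[120,100],z).round(3))
E
```

```text
corners [[0.526, -0.274], [0.492, -0.161], [0.634, -0.12], [0.674, -0.24]] [[0.629, -0.115], [0.663, -0.234], [0.535, -0.275], [0.492, -0.155]]
blue s 93 [216.37634409 266.29032258] [[ 0.5412 -0.2535]]
blue t 70 [336.61428571 242.68571429] [[ 0.5442 -0.2534]]
white s 57 [259.07017544 281.10526316] [[ 0.6363 -0.2221]]<stdin>:12: RuntimeWarning: Mean of empty slice.
  ret = um.true_divide(
Traceback (most recent call last):
ValueError: zero-size array to reduction operation minimum which has no identity
```

Run:
```python
from h import *
from workcell import get_image
S=get_image("scene");T=get_image("top")
def col(i,box):
    h=cv2.cvtColor(i["pixels"],cv2.COLOR_RGB2HSV).astype(int);H,s,v=h[...,0],h[...,1],h[...,2]
    m=(H>3)&(H<18)&(s>140);l,t,r,b=box;y,x=np.nonzero(m[t:b,l:r]);return np.c_[x+l,y+t].astype(float)
u=[col(S,(236,222,258,252)),col(T,(306,213,332,232))]
for a in u: print(len(a),a.min(0),a.max(0),a.mean(0))
u=[a.mean(0) for a in u]
f=lambda p:np.r_[(proj(S,p)-u[0]).ravel(),(proj(T,p)-u[1]).ravel()]
r=least_squares(f,[.6,0,.14]);print("bar",r.x.round(4),r.fun.round(2))
for n,uv,z in (("spool",(274,390),.042),("tin",(273,170),.035),("nbr",(160,258),.06),("nbrbar",(147,201),.123),("brown",(405,112),.06),("brownbar",(405,75),.13),("purpleR",(465,470),.06),("purplebar",(475,468),.14),("drv",(590,330),.015)):
    print(n,toplane(T,np.array(uv)/2.2+[120,100],z).round(3))
```

```text
113 [241. 230.] [255. 246.] [246.26548673 237.51327434]
95 [310. 218.] [325. 226.] [317.2        222.07368421]
bar [ 0.5812 -0.1934  0.1395] [ 0.4  -0.09  0.4   0.33]
spool [[ 0.44  -0.004]]
tin [[0.731 0.016]]
nbr [[0.599 0.15 ]]
nbrbar [[0.656 0.159]]
brown [[ 0.811 -0.156]]
brownbar [[ 0.832 -0.152]]
purpleR [[ 0.353 -0.241]]
purplebar [[ 0.354 -0.243]]
drv [[ 0.537 -0.406]]
```

{"fn": "play_rows", "kwargs": {"plan": [[-43,-40,0,9],[-87,-81,0,18],[-131,-122,0,27],[-174,-162,0,36],[-218,-203,0,45]], "fingers": 52}}

```text
t: 1.62
eef_pos: [0.3948, 0.3011, 0.405]
ee_rot: [3.141, -0.001, 1.889]
ft_force: [0.6, 1.0, -0.1]
finger_gap: 0.615
```

```bash
cat > go.py <<'E'
import sys,numpy as np
from scipy.spatial.transform import Rotation as R
from workcell import observe
t=np.array([float(v) for v in sys.argv[1:4]]);yaw=float(sys.argv[4])
o=observe();M=R.from_euler('xyz',o["ee_rot"])
print("t",round(o["t"],2),"pos",o["eef_pos"].round(4),"rot",o["ee_rot"].round(3),"f",o["ft_force"].round(1),"gap",round(o["finger_gap"],2),"q",o["joint_positions"].round(2))
print("shift mm",(M.inv().apply(t-o["eef_pos"])*1000).round(1),"twist",round(np.degrees(-(yaw-o["ee_rot"][2])),1))
E
python3 go.py .581 -.194 .404 1.868
```

```text
t 1.62 pos [0.3948 0.3011 0.405 ] rot [ 3.141e+00 -1.000e-03  1.889e+00] f [ 0.6  1.  -0.1] gap 0.61 q [-1.    0.01  0.26  1.84 -0.    1.29 -0.42]
shift mm [-528.5   21.9    0.7] twist 1.2
```

{"fn": "play_rows", "kwargs": {"plan": [[-54,2,0,1],[-108,4,0,1],[-162,7,0,1],[-216,9,0,1],[-270,11,0,1]]}}

```text
t: 2.25
eef_pos: [0.49, 0.0463, 0.4052]
ee_rot: [3.14, -0.001, 1.872]
ft_force: [1.6, 0.9, 0.9]
finger_gap: 0.597
```

{"fn": "play_rows", "kwargs": {"plan": [[-52,2,0,0],[-104,4,0,0],[-156,6,0,0],[-208,9,0,0],[-258,11,0,0]]}}

```text
t: 2.88
eef_pos: [0.5776, -0.1982, 0.4052]
ee_rot: [3.139, -0.001, 1.873]
ft_force: [0.2, 1.0, 0.1]
finger_gap: 0.595
```

```bash
python3 go.py .581 -.194 .304 1.868
python3 - <<'E'
from workcell import *
import cv2
i=get_image("wrist");cv2.imwrite("pics/w1.png",i["pixels"][:,:,::-1])
E
```

```text
t 2.88 pos [ 0.5776 -0.1982  0.4052] rot [ 3.139e+00 -1.000e-03  1.873e+00] f [0.2 1.  0.1] gap 0.6 q [-0.36  0.31  0.77  1.6  -0.22  1.33  0.74]
shift mm [  2.9   4.3 101.2] twist 0.3
```

View pics/w1.png

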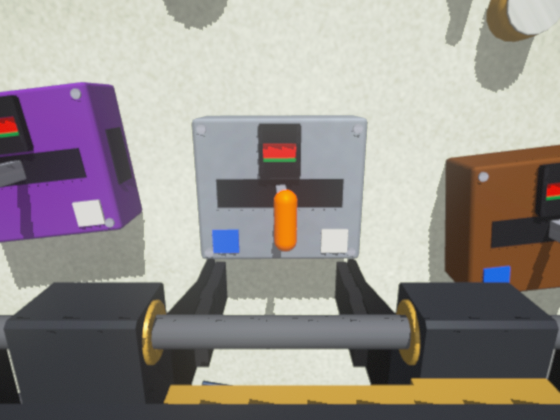

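The wrist view shows the tripped box square to the jaws: red flag at (280,153), bar at (285,220) between the fingers, blue (OFF) mark on the left. OFF is therefore tool −y. Now I'll lower the fingers around the bar.

{"fn": "play_rows", "kwargs": {"plan": [[1,1,25,0],[2,2,50,0],[3,3,75,0],[3,3,95,0],[3,3,101,0]]}}

```text
t: 3.55
eef_pos: [0.5794, -0.2007, 0.3028]
ee_rot: [-3.141, 0.003, 1.867]
ft_force: [-0.6, -0.4, 0.5]
finger_gap: 0.596
```

{"fn": "play_rows", "kwargs": {"plan": [[0,-2,0,0],[0,-4,0,0],[0,-6,0,0],[0,-8,0,0],[0,-10,0,0]]}}

```text
t: 4.18
eef_pos: [0.5697, -0.2037, 0.3031]
ee_rot: [3.142, 0.003, 1.867]
ft_force: [0.1, 1.4, -0.1]
finger_gap: 0.594
```

{"fn": "play_rows", "kwargs": {"plan": [[0,-2,0,0],[0,-4,0,0],[0,-6,0,0],[0,-8,0,0],[0,-10,0,0]]}}

```text
t: 4.8
eef_pos: [0.5602, -0.2066, 0.3032]
ee_rot: [3.141, 0.003, 1.867]
ft_force: [1.2, 0.3, 1.2]
finger_gap: 0.594
```

{"fn": "play_rows", "kwargs": {"plan": [[0,-2,0,0],[0,-4,0,0],[0,-6,0,0],[0,-8,0,0],[0,-8,0,0]]}}

```text
t: 5.42
eef_pos: [0.5522, -0.209, 0.3031]
ee_rot: [3.142, 0.003, 1.867]
ft_force: [-0.4, 0.1, -0.6]
finger_gap: 0.6
```

{"fn": "play_rows", "kwargs": {"plan": [[0,-1,0,0],[0,-2,0,0],[0,-3,0,0],[0,-4,0,0],[0,-5,0,0]]}}

```text
t: 6.05
eef_pos: [0.5474, -0.2105, 0.3031]
ee_rot: [-3.142, 0.003, 1.867]
ft_force: [1.0, -0.6, 1.1]
finger_gap: 0.595
```

{"fn": "play_rows", "kwargs": {"plan": [[0,-1,0,0],[0,-2,0,0],[0,-3,0,0],[0,-4,0,0],[0,-4,0,0]]}}

```text
t: 6.68
eef_pos: [0.5434, -0.2117, 0.303]
ee_rot: [-3.141, 0.003, 1.867]
ft_force: [-0.5, 1.2, 0.3]
finger_gap: 0.6
```

Run:
```python
from workcell import *
import cv2
i=get_image("wrist");cv2.imwrite("pics/w2.png",i["pixels"][:,:,::-1])
for k in range(4): print(observe()["ft_force"].round(2), observe()["t"]); get_image("top")
```

```text
[ 0.36 -0.15  0.01] 6.725
[ 0.4  -0.36 -0.63] 6.775
[ 0.29 -0.7  -0.33] 6.825
[ 0.9   0.53 -0.51] 6.875
```

View pics/w2.png

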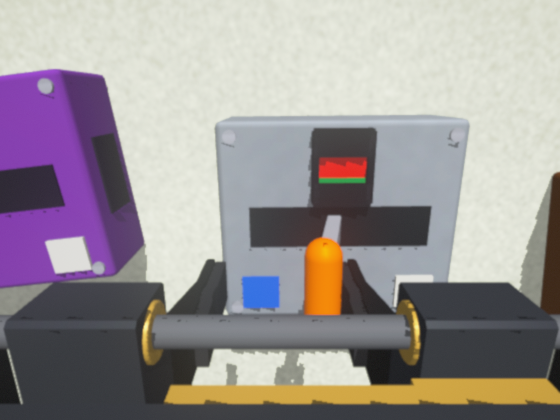

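The right finger is in contact. The lever leans slightly towards OFF (bar at (323,280)) and the flag is still red at (342,168). I'll continue in small steps by feel.

{"fn": "play_rows", "kwargs": {"plan": [[0,-1,0,0],[0,-2,0,0],[0,-3,0,0],[0,-4,0,0],[0,-4,0,0]]}}

```text
t: 7.55
eef_pos: [0.5396, -0.2129, 0.3031]
ee_rot: [-3.141, 0.003, 1.867]
ft_force: [0.8, 0.1, -0.5]
finger_gap: 0.596
```

{"fn": "play_rows", "kwargs": {"plan": [[0,-1,0,0],[0,-2,0,0],[0,-3,0,0],[0,-4,0,0],[0,-4,0,0]]}}

```text
t: 8.18
eef_pos: [0.5356, -0.2142, 0.3031]
ee_rot: [-3.141, 0.002, 1.867]
ft_force: [0.3, 0.7, -0.4]
finger_gap: 0.599
```

{"fn": "play_rows", "kwargs": {"plan": [[0,-0.8,0,0],[0,-1.6,0,0],[0,-2.4,0,0],[0,-3.2,0,0],[0,-4,0,0]]}}

```text
t: 8.8
eef_pos: [0.5318, -0.2153, 0.3031]
ee_rot: [-3.141, 0.002, 1.867]
ft_force: [1.2, 0.3, -1.0]
finger_gap: 0.598
```

{"fn": "play_rows", "kwargs": {"plan": [[0,-0.8,0,0],[0,-1.6,0,0],[0,-2.4,0,0],[0,-3.2,0,0],[0,-4,0,0]]}}

```text
t: 9.43
eef_pos: [0.5283, -0.2163, 0.3032]
ee_rot: [3.141, 0.003, 1.867]
ft_force: [3.9, 1.4, -1.6]
finger_gap: 0.601
```

{"fn": "play_rows", "kwargs": {"plan": [[0,-0.6,0,0],[0,-1.2,0,0],[0,-1.8,0,0],[0,-2.4,0,0],[0,-3,0,0]]}}

```text
t: 10.05
eef_pos: [0.5261, -0.2168, 0.3035]
ee_rot: [3.139, 0.003, 1.868]
ft_force: [6.7, 2.2, -2.9]
finger_gap: 0.597
```

{"fn": "play_rows", "kwargs": {"plan": [[0,-0.6,0,0],[0,-1.2,0,0],[0,-1.8,0,0],[0,-2.4,0,0],[0,-3,0,0]]}}

```text
t: 10.68
eef_pos: [0.5239, -0.2173, 0.3038]
ee_rot: [3.138, 0.004, 1.869]
ft_force: [6.5, 1.7, -2.2]
finger_gap: 0.599
```

{"fn": "play_rows", "kwargs": {"plan": [[0,-0.6,0,0],[0,-1.2,0,0],[0,-1.8,0,0],[0,-2.4,0,0],[0,-3,0,0]]}}

```text
t: 11.3
eef_pos: [0.5217, -0.2178, 0.3041]
ee_rot: [3.136, 0.004, 1.869]
ft_force: [6.8, 2.4, -1.5]
finger_gap: 0.6
```

{"fn": "play_rows", "kwargs": {"plan": [[0,-0.6,0,0],[0,-1.2,0,0],[0,-1.8,0,0],[0,-2.4,0,0],[0,-3,0,0]]}}

```text
t: 11.92
eef_pos: [0.5194, -0.2183, 0.3043]
ee_rot: [3.134, 0.005, 1.87]
ft_force: [6.8, 1.8, -1.5]
finger_gap: 0.6
```

{"fn": "play_rows", "kwargs": {"plan": [[0,-0.4,0,0],[0,-0.8,0,0],[0,-1.1,0,0],[0,-1.4,0,0],[0,-1.6,0,0]]}}

```text
t: 12.55
eef_pos: [0.5184, -0.2185, 0.3044]
ee_rot: [3.133, 0.005, 1.87]
ft_force: [7.2, 1.6, -3.7]
finger_gap: 0.601
```

{"fn": "play_rows", "kwargs": {"plan": [[0,-0.4,0,0],[0,-0.8,0,0],[0,-1.1,0,0],[0,-1.4,0,0],[0,-1.6,0,0]]}}

```text
t: 13.18
eef_pos: [0.5174, -0.2186, 0.3044]
ee_rot: [3.132, 0.006, 1.871]
ft_force: [7.3, 1.3, -4.4]
finger_gap: 0.597
```

{"fn": "play_rows", "kwargs": {"plan": [[0,-0.4,0,0],[0,-0.8,0,0],[0,-1.1,0,0],[0,-1.4,0,0],[0,-1.6,0,0]]}}

```text
t: 13.8
eef_pos: [0.5164, -0.2187, 0.3043]
ee_rot: [3.131, 0.006, 1.871]
ft_force: [7.8, 1.2, -4.9]
finger_gap: 0.601
```

```bash
cat > flag.py <<'E'
from workcell import *
import cv2,numpy as np,sys
i=get_image("wrist");cv2.imwrite(f"pics/{sys.argv[1]}.png",i["pixels"][:,:,::-1])
h=cv2.cvtColor(i["pixels"],cv2.COLOR_RGB2HSV).astype(int)[60:240,250:520];s=(h[...,1]>150)&(h[...,2]>60)
print("red",(s&((h[...,0]<4)|(h[...,0]>175))).sum(),"green",(s&(h[...,0]>45)&(h[...,0]<80)).sum())
o=observe();print(o["t"],o["ft_force"].round(1))
E
python3 flag.py w3
```

```text
red 91 green 796
13.85 [ 8.2  1.1 -4.2]
```

View pics/w3.png

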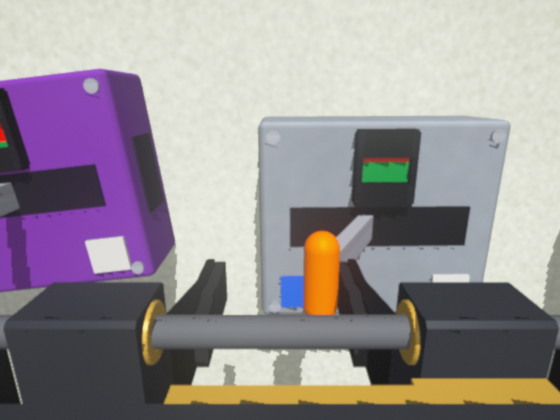

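The window at (385,170) is mostly green with a thin red sliver at the top, so the lever isn't at the stop yet. I'll keep pushing until it stops dead.

{"fn": "play_rows", "kwargs": {"plan": [[0,-0.4,0,0],[0,-0.8,0,0],[0,-1.1,0,0],[0,-1.4,0,0],[0,-1.6,0,0]]}}

```text
t: 14.48
eef_pos: [0.5154, -0.2188, 0.3042]
ee_rot: [3.129, 0.007, 1.872]
ft_force: [7.9, 1.2, -6.3]
finger_gap: 0.598
```

{"fn": "play_rows", "kwargs": {"plan": [[0,-0.4,0,0],[0,-0.8,0,0],[0,-1.1,0,0],[0,-1.4,0,0],[0,-1.6,0,0]]}}

```text
t: 15.1
eef_pos: [0.5144, -0.2189, 0.3041]
ee_rot: [3.128, 0.007, 1.873]
ft_force: [9.0, 1.3, -6.7]
finger_gap: 0.602
```

```bash
python3 flag.py w4
```

```text
red 0 green 678
15.15 [ 8.4  0.2 -5.1]
```

{"fn": "play_rows", "kwargs": {"plan": [[0,-0.4,0,0],[0,-0.8,0,0],[0,-1.1,0,0],[0,-1.4,0,0],[0,-1.6,0,0]]}}

```text
t: 15.78
eef_pos: [0.5135, -0.2189, 0.3039]
ee_rot: [3.127, 0.008, 1.873]
ft_force: [10.6, 1.3, -7.2]
finger_gap: 0.6
```

{"fn": "play_rows", "kwargs": {"plan": [[0,-0.4,0,0],[0,-0.8,0,0],[0,-1.1,0,0],[0,-1.4,0,0],[0,-1.6,0,0]]}}

```text
t: 16.4
eef_pos: [0.5129, -0.2189, 0.3038]
ee_rot: [3.125, 0.009, 1.874]
ft_force: [11.1, 1.7, -8.0]
finger_gap: 0.596
```

```bash
python3 flag.py w5
```

```text
red 0 green 630
16.45 [10.7  1.1 -7.8]
```

View pics/w5.png

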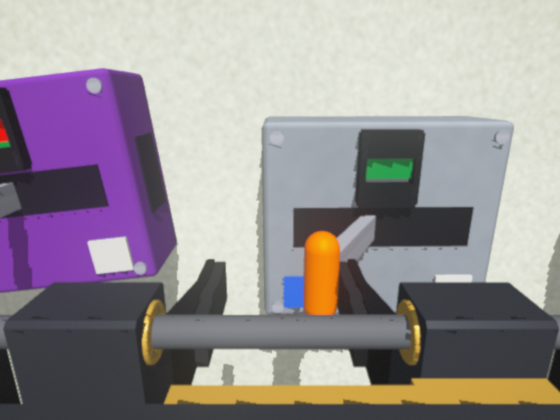

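{"fn": "play_rows", "kwargs": {"plan": [[0,-0.4,0,0],[0,-0.8,0,0],[0,-1.2,0,0],[0,-1.6,0,0],[0,-1.8,0,0]]}}

```text
t: 17.08
eef_pos: [0.5122, -0.2189, 0.3037]
ee_rot: [3.123, 0.01, 1.875]
ft_force: [12.3, 0.4, -8.8]
finger_gap: 0.599
```

```bash
python3 flag.py w6
python3 - <<'E'
import cv2
a=cv2.imread('pics/w5.png')[120:215,345:440];b=cv2.imread('pics/w6.png')[120:215,345:440]
cv2.imwrite('pics/cmp.png',cv2.resize(cv2.hconcat([a,b]),None,fx=4,fy=4))
E
```

```text
red 0 green 632
17.125 [11.7  0.8 -7.3]
```

{"fn": "play_rows", "kwargs": {"plan": [[0,-0.4,0,0],[0,-0.8,0,0],[0,-1.2,0,0],[0,-1.6,0,0],[0,-1.8,0,0]]}}

```text
t: 17.75
eef_pos: [0.5116, -0.2188, 0.3037]
ee_rot: [3.12, 0.012, 1.876]
ft_force: [12.9, 1.1, -9.5]
finger_gap: 0.599
```

```bash
python3 flag.py w7; python3 go.py .5129 -.2189 .3038 1.868
```

```text
red 0 green 630
17.8 [ 12.3   0.5 -10.1]
t 17.8 pos [ 0.5116 -0.2188  0.3037] rot [3.12  0.012 1.876] f [ 12.3   0.5 -10.1] gap 0.6 q [-0.34  0.26  0.78  1.86 -0.21  1.08  0.82]
shift mm [-0.5  1.2 -0.1] twist 0.4
```

Red pixels are at 0 and the green strip has stopped changing (630, 632, 630) while the force climbed from the 7 N plateau to 16 N, so this is the dead stop. Next, the throw to ON.

{"fn": "play_rows", "kwargs": {"plan": [[0,4,0,0],[0,10,0,0],[0,17,0,0],[0,24,0,0],[0,30,0,0]]}}

```text
t: 18.42
eef_pos: [0.5406, -0.2096, 0.3042]
ee_rot: [3.12, 0.012, 1.876]
ft_force: [0.6, 0.0, 0.5]
finger_gap: 0.6
```

```bash
python3 go.py .6494 -.1751 .304 1.868
```

```text
t 18.43 pos [ 0.5406 -0.2096  0.3042] rot [3.12  0.012 1.876] f [0.6 0.  0.5] gap 0.6 q [-0.34  0.32  0.76  1.81 -0.25  1.09  0.81]
shift mm [  0.3 114.1   2.6] twist 0.4
```

{"fn": "play_rows", "kwargs": {"plan": [[0,4,0,0],[0,9,0,0],[0,14,0,0],[0,20,0,0],[0,26,0.5,0]]}}

```text
t: 19.05
eef_pos: [0.5658, -0.2018, 0.3043]
ee_rot: [3.12, 0.012, 1.876]
ft_force: [-1.8, -0.6, 1.2]
finger_gap: 0.596
```

{"fn": "play_rows", "kwargs": {"plan": [[0,6,0,0],[0,12,0,0],[0,18,0,0],[0,24,0,0],[0,30,0.7,0]]}}

```text
t: 19.68
eef_pos: [0.5949, -0.1926, 0.3043]
ee_rot: [3.12, 0.012, 1.876]
ft_force: [-0.8, 0.2, 1.4]
finger_gap: 0.599
```

{"fn": "play_rows", "kwargs": {"plan": [[0,6,0,0],[0,12,0,0],[0,18,0,0],[0,24,0,0],[0,29,0.7,0]]}}

```text
t: 20.3
eef_pos: [0.6229, -0.1837, 0.3042]
ee_rot: [3.12, 0.012, 1.876]
ft_force: [-1.4, -0.0, -0.5]
finger_gap: 0.599
```

```bash
python3 flag.py w8;python3 go.py .6494 -.1751 .304 1.868
```

```text
red 0 green 0
20.35 [-0.6  0.1 -0.1]
t 20.35 pos [ 0.6234 -0.1833  0.3041] rot [3.12  0.012 1.876] f [-0.6  0.1 -0.1] gap 0.6 q [-0.32  0.46  0.71  1.63 -0.33  1.15  0.78]
shift mm [ 0.  27.3  0.7] twist 0.5
```

{"fn": "play_rows", "kwargs": {"plan": [[0,3,0,0],[0,6,0,0],[0,9,0,0],[0,12,0,0],[0,15,0.3,0]]}}

```text
t: 20.98
eef_pos: [0.6379, -0.1788, 0.3041]
ee_rot: [3.12, 0.012, 1.876]
ft_force: [-1.0, -0.6, -1.1]
finger_gap: 0.594
```

{"fn": "play_rows", "kwargs": {"plan": [[0,1,0,0],[0,2,0,0],[0,3,0,0],[0,4,0,0],[0,5,0,0]]}}

```text
t: 21.6
eef_pos: [0.6423, -0.1774, 0.3041]
ee_rot: [3.121, 0.012, 1.876]
ft_force: [-5.7, -1.3, -0.1]
finger_gap: 0.602
```

{"fn": "play_rows", "kwargs": {"plan": [[0,0.6,0,0],[0,1.2,0,0],[0,1.8,0,0],[0,2.4,0,0],[0,3,0,0]]}}

```text
t: 22.22
eef_pos: [0.6435, -0.1776, 0.3038]
ee_rot: [3.125, 0.01, 1.875]
ft_force: [-14.8, -0.9, 5.1]
finger_gap: 0.599
```

{"fn": "play_rows", "kwargs": {"plan": [[0,-3,0,0],[0,-8,0,0],[0,-12,0,0],[0,-16,0,0],[0,-16,0,0]]}}

```text
t: 22.85
eef_pos: [0.628, -0.1825, 0.3037]
ee_rot: [3.125, 0.01, 1.874]
ft_force: [-0.1, -1.0, -0.3]
finger_gap: 0.598
```

{"fn": "play_rows", "kwargs": {"plan": [[0,0,-20,0],[0,0,-45,0],[0,0,-75,0],[0,0,-100,0],[0,0,-110,0]]}}

```text
t: 23.48
eef_pos: [0.6262, -0.1823, 0.4165]
ee_rot: [3.122, 0.012, 1.874]
ft_force: [-0.2, -0.1, -0.7]
finger_gap: 0.597
```

Run:
```python
from h import *
from workcell import *
i=get_image("wrist");cv2.imwrite("pics/w9.png",i["pixels"][:,:,::-1])
S=get_image("scene");T=get_image("top");cv2.imwrite("pics/s9.png",S["pixels"][:,:,::-1])
print(observe()["t"],observe()["ft_force"],observe()["eef_pos"])
u=[]
for I,b in ((i,(0,0,560,420)),(S,(225,222,285,262)),(T,(296,193,335,232))):
    h=cv2.cvtColor(I["pixels"],cv2.COLOR_RGB2HSV).astype(int);m=(h[...,0]>3)&(h[...,0]<18)&(h[...,1]>(200 if I is i else 140))
    l,t,r,bb=b;y,x=np.nonzero(m[t:bb,l:r]);print(len(x));u.append((x.mean()+l,y.mean()+t) if len(x) else None)
print(u)
a=[(I,q) for I,q in zip((S,T),u[1:]) if q]
r=least_squares(lambda p:np.concatenate([(proj(I,p)-q).ravel() for I,q in a]),[.63,-.18,.12]);print(r.x,r.fun)
```

```text
23.625 [-0.46478038  0.98564135 -0.93433466] [ 0.62601292 -0.18196181  0.41394144]
1963
107
476
[(np.float64(438.1232806928171), np.float64(233.4605196128375)), (np.float64(267.8411214953271), np.float64(249.6355140186916)), (np.float64(312.77941176470586), np.float64(210.74579831932772))]
[ 0.62141086 -0.17835747  0.1139756 ] [-1.27495193  0.31134414 -1.28913532 -1.09763693]
```

View pics/w9.png

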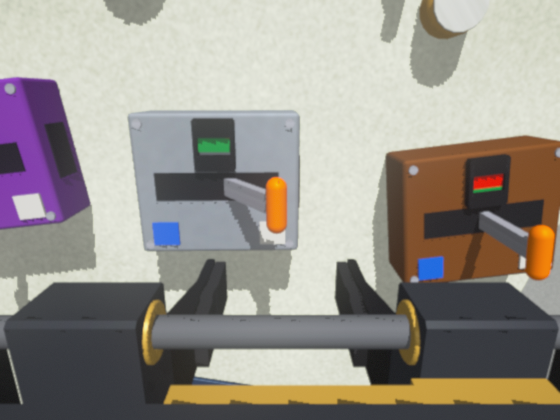

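The wrist view shows a green flag at (213,146) and the lever leaning well to ON with the bar at (277,205). I'll fit its angle.

Run:
```python
from h import *
from workcell import *
i=get_image("wrist");S=get_image("scene")
def c(I,b,s):
    h=cv2.cvtColor(I["pixels"],cv2.COLOR_RGB2HSV).astype(int);m=(h[...,0]>3)&(h[...,0]<18)&(h[...,1]>s);l,t,r,bb=b
    y,x=np.nonzero(m[t:bb,l:r]);return np.array([x.mean()+l,y.mean()+t])
a=[(i,c(i,(240,150,320,250),180)),(S,c(S,(225,222,285,262),140))]
print([q for _,q in a])
r=least_squares(lambda p:np.concatenate([(proj(I,p)-q).ravel() for I,q in a]),[.63,-.18,.12]);print("bar",r.x,r.fun)
cen=np.array([.581,-.196]);y=.297;print("along",(r.x[:2]-cen)@[np.cos(y),np.sin(y)],"lat",(r.x[:2]-cen)@[-np.sin(y),np.cos(y)])
g=toplane(i,[[143,117+0],[136,124],[289,125],[289,242],[150,245]],.06);print("screws",g.round(4).tolist())
def P(t,off=0): return [cen[0]+.095*np.sin(t)*np.cos(y),cen[1]+.095*np.sin(t)*np.sin(y),.045+.095*np.cos(t)]
for t in (.5,.55,.6): print(t,proj(i,P(t)),proj(S,P(t)))
```

```text
[array([277.00350467, 208.20327103]), array([267.85849057, 249.67924528])]
bar [ 0.62752726 -0.18024976  0.12307173] [-0.08448819  0.02847702  0.24181123  0.02771576]
along 0.04909958866756259 lat 0.0014443432146119452
screws [[0.4998, -0.1543], [0.4952, -0.1618], [0.6212, -0.1233], [0.6547, -0.2272], [0.5288, -0.2691]]
0.5 [[272.16462507 212.15651681]] [[266.16697511 248.27568344]]
0.55 [[277.67980255 211.21440484]] [[268.03224598 249.55896785]]
0.6 [[282.93353802 210.20824582]] [[269.84062599 250.87424914]]
```

```bash
python3 -c "
from workcell import *
print(finish_job())"
```

```text
the job is handed in; nothing more can be done
None
```

The tripped cutout is reset and its lever is thrown on, and I handed the job in at about 24 s of the 58 s allowed.

- **OFF:** I straddled the bar with open jaws and pushed it towards the blue mark in small steps. Resistance held at about 7 N through the stiff part, then climbed to about 16 N at the dead stop. The window was fully green and had stopped changing by then.
- **ON:** I threw the lever towards the white mark until it stopped dead at about 15 N. I then backed off and lifted clear. The highest force read at the end of any move was about 16 N, under the 22 N limit, though peaks inside a move are not reported.
- **Final checks:**
  - The window is still green and the wrist force is near zero.
  - The lever angle disagreed between estimates. The bar's height gave 0.61 rad. Its distance along the box gave 0.54 rad with my first box centre and about 0.62 rad with one re-measured from the wrist camera. With the felt stop and green flag, I take it to be at its 0.60 stop.
  - I did not measure the other lever, spool, tin or screwdriver again. The arm stayed above or clear of them, and no unexpected force showed.

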